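# Tilt a busbar out of a battery junction bay

## Task

Lift the cover plate off the battery junction bay and lay it flat on the rubber mat, rib upwards. Then take the aluminium busbar out of the bay through the opening in the lid: it is longer than the opening, so slide it endways and tilt it to bring one end out first. Finish holding the busbar still in the gripper, the whole of it at least 6 cm above the bay's lid and touching nothing else; do not put it down, and leave the parts bin, the bushes and the screwdriver where they are.

Things in the scene. Friction and masses are not known exactly. Their poses are not given: they have to be found in the camera images.
- bay: Battery junction bay: fixed dark steel box, 180 mm along its x, 350 mm along its y, 76 mm high; origin at the centre of its underside on the table, z up. Inside 174 by 344 mm, floor 4 mm thick. Two orange blocks inside (40 mm along x, 24 mm along y, centred at y = +65 and -65 mm, tops 41 mm above the table) carry the busbar; between them it is free underneath.
- bay_opening (a point): Centre of the opening in the bay's lid, level with the lid's top, 76 mm above the table; axes as the bay's. The lid is a 4 mm plate (underside 72 mm above the table); the rectangular opening is 120 mm along x and 190 mm along y.
- bar_center (a point): Centre of the aluminium busbar, a loose straight bar 20 mm wide (its x), 240 mm long (its y), 8 mm thick (its z), about 0.11 kg, even along its length. It starts lying on the insulator blocks in the bay, along the bay's y within a few degrees, centre 45 mm above the table, roughly under the middle of the opening; each end reaches 10 to 40 mm under the lid.
- bar_end_a (a point): Middle of the busbar's end face at its +y end, 120 mm from its centre.
- bar_end_b (a point): Middle of the busbar's end face at its -y end, 120 mm from its centre.
- cover_rib (a point): Grip point of the loose orange plastic cover plate (170 mm along x, 80 mm along y, 6 mm thick, 0.15 kg), on its upright rib: 70 mm along x, 18 mm thick along y, from 6 to 46 mm above the plate's underside. The point is on the rib's centre line, 30 mm above the underside; z points up out of the plate. It starts across the lid's opening, x roughly along the bay's x.
- mat: Black rubber mat fixed on the table, 220 mm along x, 180 mm along y, 3 mm thick, to the left or right of the bay; origin at the centre of its underside.
- bin: Loose grey parts bin, 200 by 160 mm, 55 mm high, on the other side of the bay from the mat; bystander. Origin at the centre of its underside.
- bush_a: Loose steel bush, 38 mm across, 28 mm high; bystander. Origin at the centre of its underside.
- bush_b: A second steel bush of the same size; bystander. Origin at the centre of its underside.
- driver: Loose screwdriver lying on the table, about 200 mm long; bystander.
Things that resemble listed ones, but are neither listed nor needed, are in the scene too. Of the things shaped like the part that bears cover_rib, the orange one is meant.

How it is judged:
By the outcome, as a careful person would: the job done as asked, in the order asked, and still so for the second after the job is handed in, while the arm keeps its last pose, push and grip.
It also fails if it takes over 56 s, if anything falls off the work surface, if the arm or the gripper's body presses on something with over 40 N, if the wrist force passes 120 N, or if a joint passes its speed limit or range.

## Robot

A 7-joint arm with a two-finger parallel gripper is mounted at the origin on the work surface. World frame = base frame: x ahead of the robot, y to its left, z up, the work surface at z = 0. Lengths are in m, angles in rad, forces in N, time in s.
With the tool pointing down it reaches from about 0.425 to 0.925 m from the base axis. Payload 6.8 kg.
Tool frame: the origin (TCP) lies midway between the tips of the shut fingers; the grasp point (between the pads) lies 19 mm behind it; z points along the fingers, y is the line along which they close (so a half turn about z gives the same grasp; the last joint's range is limited). The gripper opens to 85 mm and grips with 20 to 120 N. Pads are 22 mm wide; open, the fingers measure 114 mm over their backs; the gripper's body (76 mm by 85 mm) begins 54 mm behind the grasp point. The pads swing forward as they close: fully open they stand 13 mm farther back than shut.
Start: joints at [-1.378, 0.477, 0.022, 1.555, -0.011, 1.109, -0.083], TCP at [0.2, 0.645, 0.231] pointing down, gripper open.
Joint ranges: [-2.96, 2.96], [-0.34, 2.1], [-1.41, 1.46], [0.24, 2.44], [-1.37, 4.51], [0.17, 1.92], [-2.96, 2.96]. Speed limits (rad/s): [2.39, 2.39, 3.14, 3.14, 3.14, 3.14, 3.14].

## Interface

Orientations are given as a rotation vector (axis times angle).
In Python, from bench import r gives the robot as it stands. The module is installed in compiled form; this text tells all that it offers.
- The arm moves only by the tool apply_moves, never from a script. Its argument "rows" is a list of rows, each a list of 6 numbers: the shift along the tool's x, y, z scaled (see below), then the turn, a rotation vector about the tool's x, y, z scaled (see below). A call has 1 to 5 rows; each row is the pose to reach, as a shift and turn from the pose commanded when the call began, along the tool's axes at that moment; what a row does not reach only later rows make up. The controller multiplies each number of a shift by 0.25 m and each number of a turn by 90 degrees. A row lasts 1/8 s, in which the tool goes at most 62.5 mm and 10.7 degrees, less where a joint would pass 70% of its speed; a pose out of reach is approached as far as the arm can. A call with a number of a shift or a turn outside -1 to 1 is refused whole. A call with a gripper value outside its range is refused whole. "claw" is the opening, from 0 (shut) to 1 (fully open), set as the call begins (left out, the last holds). The fingers move at their own pace and stop on an object; "newtons" is the grip in N (left out, the last holds). Time passes only in rows, so rows that repeat a pose let the fingers close. It gives the time, the measured TCP pose, the force, the opening and the grip force at its end, in the units of the state.
- r.get_obs(): the state, without advancing time (a new reading comes with each control period).
- r.grab_frame(name): name is "side" or "top" or "wrist"; returns a dict with "pixels" (480x640x3 uint8, red, green, blue), "intrinsics" (3x3 intrinsics, pixels), "eye" and "attitude" of the camera in the world. Camera axes: x right, y up, looking along -z (the intrinsics and any distortion apply to the point x, -y, -z); pixel columns grow to the right and rows downward; lengths in m; the calibration is good to about 2 mm. A picture is of the moment at which its call begins. There is no depth.
- r.hand_in(): hands the job in; it is judged then, once.
Trained networks look in a picture, given as the dict that the camera call returned (one of the last four; its "shot" number tells which), for a name from the list of things; names that differ only in an ending like _2 or _b are one class to them, and where a whole thing is asked for, a point or a joint stands for the part that bears it (a point fixed in the world has none). Each returns a list of dicts, best first, with "conf" (0 to 1); they miss things now and then, are a little off and sometimes report something else, mostly with a low value. They report only what shows in the picture. A call takes as long as a camera call. They do not tell look-alikes from the thing itself.
- r.search_frame(picture, thing): "rect" ([left, top, width, height] in pixels, round what is visible of it).
- r.outline_of(picture, thing): "pixels" (480x640 bool, what is visible of it) and "rect" ([left, top, width, height] in pixels, round what is visible of it).
- r.landmark_of(picture, thing): "point" ([column, row] in pixels: a listed point, or the origin of a listed thing).
The state is a dict: "clock": time; "joints": joint angles; "qvel": joint speeds; "tau": joint torques, N m; "tcp_pos": TCP position; "orientation": TCP orientation; "contact_force": force on the tool from outside, world axes, zero at the start; "moment": the same for the moment, N m; "grip_width": finger opening in m; "gripper_force": force on a finger pad.
Only numpy, scipy, OpenCV 4.12 (cv2) and the standard library are available. Lean on these libraries where they do the work, as an engineer would, in place of code of your own. Each camera call takes 0.05 s, during which the arm holds its last target. There are 200 camera calls.

## Working session

There is one attempt and no reset: what is moved stays moved. The work goes in short steps, Python scripts to look and compute and a tool call to move; the robot and the scene stay as the last step left them, time stands still between calls to the robot, and variables do not carry over. Pictures are saved under pics/ and viewed, at most 10 in all, crops included, and the job is handed in when it is done.

Besides the shell and the picture viewer there is one more tool, called by a JSON object that holds its "api" and its "payload". apply_moves: Moves the arm, as the interface text tells. Its arguments: {"type":"object","properties":{"rows":{"type":"array","items":{"type":"array","items":{"type":"number"}}},"claw":{"type":"number"},"newtons":{"type":"number"}},"required":["rows"]}

```bash
mkdir -p pics
cat > h.py <<'E'
import numpy as np, cv2
from scipy.spatial.transform import Rotation as R
from bench import r
def att(p):
    a=np.array(p["attitude"],float)
    return R.from_rotvec(a).as_matrix() if a.shape==(3,) else (a if a.shape==(3,3) else R.from_quat(a).as_matrix())
def ray(p,uv):
    K=np.array(p["intrinsics"]); d=np.linalg.solve(K,[uv[0],uv[1],1.]); d=np.array([d[0],-d[1],-d[2]])
    return np.array(p["eye"]),att(p)@d
def atz(p,uv,z):
    e,d=ray(p,uv); return e+d*(z-e[2])/d[2]
def proj(p,X):
    c=att(p).T@(np.array(X)-np.array(p["eye"])); c=np.array([c[0],-c[1],-c[2]]); q=np.array(p["intrinsics"])@c; return q[:2]/q[2]
def save(p,n): cv2.imwrite(f"pics/{n}.png",p["pixels"][:,:,::-1])
E
python3 - <<'E'
from h import *
np.set_printoptions(precision=3,suppress=True)
o=r.get_obs(); print(o)
Z=dict(bay_opening=.076,bar_center=.045,bar_end_a=.045,bar_end_b=.045,cover_rib=.106,mat=.003,bin=0,bush_a=0,bush_b=0,driver=.01,bay=0)
for n in ("top","side"):
    p=r.grab_frame(n); save(p,n); print(n,p["eye"],p["attitude"],p["intrinsics"],[k for k in p])
    for t,z in Z.items():
        L=r.landmark_of(p,t)
        print(t,[(round(d["conf"],2),np.round(d["point"]),atz(p,d["point"],z)) for d in L[:3]])
E
```

```text
{'clock': 0.0, 'joints': array([-1.378,  0.478,  0.022,  1.556, -0.012,  1.109, -0.083]), 'qvel': array([-0.001, -0.001, -0.   , -0.   ,  0.001, -0.001, -0.002]), 'tau': array([  0.   , -59.646,   1.608, -28.118,   0.013,   0.01 ,   0.   ]), 'tcp_pos': array([0.2  , 0.644, 0.23 ]), 'orientation': array([-0.471, -3.106,  0.003]), 'contact_force': array([0.005, 0.567, 0.255]), 'moment': array([-0.013,  0.062,  0.016]), 'gripper_force': 0.0, 'grip_width': 0.08508867941965463}
top [0.323 0.016 1.261] [ 0.076 -0.07  -1.569] [[455.466   0.    317.75 ]
 [  0.    455.466 239.17 ]
 [  0.      0.      1.   ]] ['pixels', 'intrinsics', 'eye', 'attitude', 'shot']
bay_opening [(0.64, array([330., 211.]), array([ 0.508, -0.013,  0.076]))]
bar_center []
bar_end_a [(0.51, array([367., 204.]), array([ 0.531, -0.112,  0.045]))]
bar_end_b [(0.51, array([367., 204.]), array([ 0.531, -0.112,  0.045]))]
cover_rib [(0.83, array([457., 322.]), array([ 0.222, -0.329,  0.106])), (0.58, array([321., 205.]), array([0.518, 0.011, 0.106]))]
mat [(0.6, array([193., 244.]), array([0.425, 0.368, 0.003]))]
bin [(0.63,
[... 1166 characters left out ...]
rray([295., 234.]), array([ 0.531, -0.04 ,  0.045])), (0.45, array([138., 381.]), array([0.677, 0.476, 0.045]))]
cover_rib [(0.75, array([290., 230.]), array([0.523, 0.019, 0.106]))]
mat [(0.82, array([279., 386.]), array([0.426, 0.379, 0.003]))]
bin [(0.81, array([361., 187.]), array([ 0.435, -0.359,  0.   ]))]
bush_a [(0.89, array([137., 383.]), array([0.702, 0.451, 0.   ])), (0.7, array([189., 357.]), array([0.631, 0.361, 0.   ]))]
bush_b [(0.89, array([137., 383.]), array([0.702, 0.451, 0.   ])), (0.7, array([189., 357.]), array([0.631, 0.361, 0.   ]))]
driver [(0.71, array([295., 176.]), array([ 0.628, -0.341,  0.01 ]))]
bay [(0.63, array([294., 256.]), array([ 0.523, -0.008,  0.   ]))]
```

View pics/top.png

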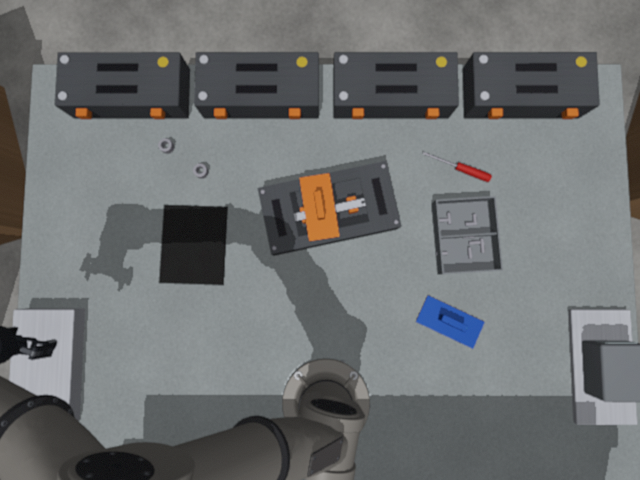

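View pics/side.png

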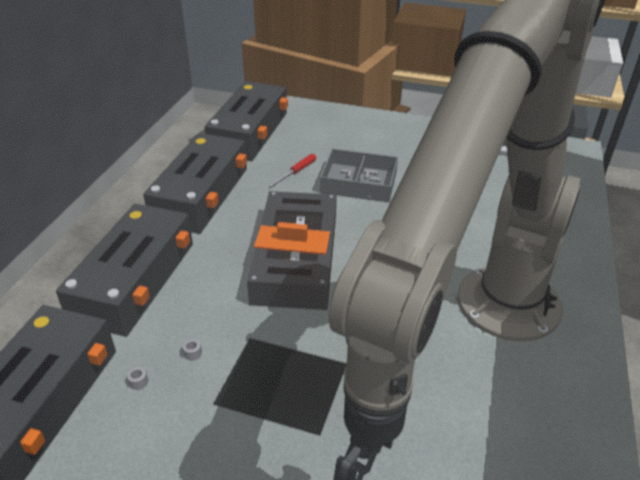

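The top view shows the bay at about (328,205). The orange cover is across it, with its rib near (320,204), and the bar shows from (296,214) to (366,203). The mat is at (193,244) and the blue look-alike at (450,320). In the side view the cover lies flat on the lid at (290,237), and the mat is free at (280,386).

```bash
cat >> h.py <<'E'
def rows(pos,Rt,o=None):
    "shift/turn numbers from the present pose to target (world)"
    o=o or r.get_obs(); R0=R.from_rotvec(o["orientation"])
    s=R0.inv().apply(np.array(pos)-o["tcp_pos"])/.25; t=(R0.inv()*Rt).as_rotvec()/(np.pi/2)
    return np.round(np.r_[s,t],3).tolist()
def down(yaw):
    "tool down, tool y axis (closing line) at world angle yaw"
    y=np.array([np.cos(yaw),np.sin(yaw),0]); z=np.array([0,0,-1.]); return R.from_matrix(np.c_[np.cross(y,z),y,z])
E
python3 - <<'E'
from h import *
np.set_printoptions(precision=3,suppress=True)
o=r.get_obs(); print("R",R.from_rotvec(o["orientation"]).as_matrix())
for n in ("top","side"):
    p=r.grab_frame(n)
    for t,z in (("cover_rib",.082),("bay",.076),("mat",.003)):
        for d in r.outline_of(p,t)[:3]:
            m=d["pixels"].astype(np.uint8)
            c=max(cv2.findContours(m,0,2)[0],key=cv2.contourArea)[:,0,:]
            if t=="bay" and n=="side": continue
            X=np.array([atz(p,q,z)[:2] for q in c.astype(float)],np.float32)
            (cx,cy),wh,a=cv2.minAreaRect(X); 
            print(n,t,round(d["conf"],2),(round(cx,3),round(cy,3)),np.round(wh,3),round(a,1))
    hsv=cv2.cvtColor(p["pixels"],cv2.COLOR_RGB2HSV); m=cv2.inRange(hsv,(8,150,120),(20,255,255))
    c=[q[:,0,:] for q in cv2.findContours(m,0,2)[0] if cv2.contourArea(q)>500]
    for q in c:
        X=np.array([atz(p,u,.082)[:2] for u in q.astype(float)],np.float32)
        print(n,"orange",cv2.minAreaRect(X))
E
```

```text
R [[-0.955  0.296  0.   ]
 [ 0.296  0.955  0.   ]
 [-0.     0.    -1.   ]]
top cover_rib 0.69 (0.517, 0.018) [0.171 0.083] 8.7
top cover_rib 0.67 (0.22, -0.316) [0.161 0.078] 65.4
top bay 0.62 (0.516, -0.009) [0.19  0.352] 11.9
top mat 0.7 (0.425, 0.367) [0.18 0.22] 88.3
top mat 0.53 (0.528, -0.011) [0.201 0.374] 11.8
top orange ((0.5174911022186279, 0.021947089582681656), (0.1694875806570053, 0.09136155992746353), 8.841032981872559)
side cover_rib 0.57 (0.517, 0.015) [0.173 0.104] 9.2
side mat 0.72 (0.424, 0.371) [0.181 0.221] 88.0
side orange ((0.5176040530204773, 0.012945368885993958), (0.1684185415506363, 0.10377770662307739), 8.889433860778809)
```

Run:
```python
from h import *
for f in (.35,.7,1):
    o=r.get_obs(); print(rows(o["tcp_pos"]+f*(np.array([.517,.018,.23])-o["tcp_pos"]),down(np.radians(72.8+26.1*f))))
```

```text
[-0.684, -0.706, 0.002, 0.0, 0.0, -0.102]
[-1.368, -1.413, 0.004, 0.0, 0.0, -0.203]
[-1.954, -2.018, 0.005, 0.0, 0.0, -0.29]
```

{"api": "apply_moves", "payload": {"rows": [[-0.17,-0.175,0,0,0,0],[-0.34,-0.35,0,0,0,0],[-0.51,-0.525,0,0,0,0],[-0.68,-0.7,0,0,0,0],[-0.85,-0.875,0,0,0,0]]}}

```text
clock: 2.22
tcp_pos: [0.339, 0.371, 0.2316]
orientation: [0.471, 3.106, 0.001]
contact_force: [1.2, -0.1, -0.2]
grip_width: 0.0855
gripper_force: 0.0
```

Run:
```python
from h import *
print(r.get_obs()["tcp_pos"],rows([.517,.018,.23],down(np.radians(98.9))))
```

```text
[0.33897388 0.37104821 0.23161523] [-1.099, -1.138, 0.006, 0.001, 0.0, -0.29]
```

{"api": "apply_moves", "payload": {"rows": [[-0.17,-0.175,0,0,0,-0.05],[-0.34,-0.35,0,0,0,-0.1],[-0.51,-0.525,0,0,0,-0.16],[-0.68,-0.7,0,0,0,-0.22],[-0.85,-0.875,0,0,0,-0.29]]}}

```text
clock: 2.85
tcp_pos: [0.4771, 0.0992, 0.2318]
orientation: [-0.249, 3.131, 0.001]
contact_force: [0.7, 1.1, 0.7]
grip_width: 0.0854
gripper_force: 0.0
```

Run:
```python
from h import *
print(r.get_obs()["tcp_pos"],rows([.517,.018,.20],down(np.radians(98.9))))
```

```text
[0.47709782 0.09920811 0.23177573] [-0.106, -0.346, 0.127, 0.0, 0.001, 0.002]
```

{"api": "apply_moves", "payload": {"rows": [[-0.05,-0.17,0.06,0,0,0],[-0.106,-0.346,0.127,0,0,0.002],[-0.106,-0.346,0.127,0,0,0.002]]}}

```text
clock: 3.22
tcp_pos: [0.516, 0.0155, 0.1987]
orientation: [0.228, -3.132, 0.003]
contact_force: [-0.0, 0.6, 0.3]
grip_width: 0.0851
gripper_force: 0.0
```

Run:
```python
from h import *
np.set_printoptions(precision=3,suppress=True)
p=r.grab_frame("wrist"); save(p,"w1")
print(p["eye"],proj(p,[.517,.018,.106]))
for d in r.landmark_of(p,"cover_rib")[:2]: print(d, atz(p,d["point"],.106))
print(rows([.517,.018,.09],down(np.radians(98.9))))
```

```text
[0.445 0.008 0.341] [323.009 236.84 ]
{'point': [328.9, 242.4], 'conf': 0.88} [0.52  0.022 0.106]
[-0.004, -0.007, 0.438, 0.0, -0.0, -0.003]
```

View pics/w1.png

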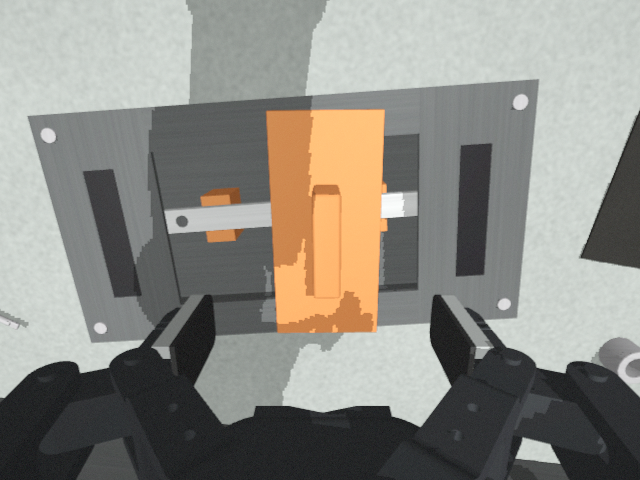

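The wrist view shows the rib upright at about (327,243), square to the fingers. The bar runs from (165,222) to (418,205), and the bay screws and lid are clear of the fingers.

{"api": "apply_moves", "payload": {"rows": [[0.005,0.012,0.2,0,0,0],[0.005,0.012,0.38,0,0,0],[0.005,0.012,0.438,0,0,0],[0.005,0.012,0.438,0,0,0]]}}

```text
clock: 3.82
tcp_pos: [0.514, 0.0232, 0.0902]
orientation: [0.24, -3.132, -0.0]
contact_force: [0.9, 0.4, -0.1]
grip_width: 0.0858
gripper_force: 0.0
```

{"api": "apply_moves", "payload": {"rows": [[0,0,0,0,0,0],[0,0,0,0,0,0],[0,0,0,0,0,0],[0,0,0,0,0,0],[0,0,0,0,0,0]], "claw": 0, "newtons": 50}}

```text
clock: 4.45
tcp_pos: [0.5147, 0.0222, 0.0907]
orientation: [-0.237, 3.131, 0.0]
contact_force: [-1.0, -1.8, 6.9]
grip_width: 0.0171
gripper_force: 50.5
```

{"api": "apply_moves", "payload": {"rows": [[0,0,-0.1,0,0,0],[0,0,-0.25,0,0,0],[0,0,-0.4,0,0,0],[0,0,-0.4,0,0,0]]}}

```text
clock: 4.95
tcp_pos: [0.5158, 0.0225, 0.1924]
orientation: [-0.237, 3.128, 0.002]
contact_force: [0.5, -0.0, -2.4]
grip_width: 0.0174
gripper_force: 49.5
```

Run:
```python
from h import *
o=r.get_obs();print(o["tcp_pos"],o["grip_width"],o["contact_force"],rows([.425,.365,.19],down(np.radians(90))),rows([.425,.365,.019],down(np.radians(90))))
# rib grip offset from plate centre unknown ~4 mm
p=r.grab_frame("wrist"); save(p,"w2")
for t,zs in (("bar_center",.045),("bar_end_a",.045),("bay_opening",.076)):
    for d in r.landmark_of(p,t)[:2]: print(t,d, atz(p,d["point"],zs))
```

```text
[0.51576068 0.02251689 0.19243346] 0.017400681299543717 [ 0.50986294 -0.0161383  -2.40246435] [0.152, 1.409, 0.01, 0.001, 0.003, 0.096] [0.156, 1.409, 0.694, 0.001, 0.003, 0.096]
bar_end_a {'point': [153.9, 217.4], 'conf': 0.55} [ 0.53891138 -0.11061069  0.045     ]
```

{"api": "apply_moves", "payload": {"rows": [[0.02,0.2,0,0,0,0.02],[0.04,0.42,0,0,0,0.04],[0.065,0.64,0,0,0,0.06],[0.09,0.84,0,0,0,0.08],[0.108,1.0,0,0,0,0.096]]}}

```text
clock: 5.78
tcp_pos: [0.4479, 0.2671, 0.1886]
orientation: [0.003, -3.139, 0.002]
contact_force: [1.1, -0.5, -1.4]
grip_width: 0.0171
gripper_force: 49.4
```

Run:
```python
from h import *
o=r.get_obs();print(o["tcp_pos"],o["grip_width"],rows([.425,.365,.025],down(np.radians(90))))
```

```text
[0.4479441  0.2671257  0.18859474] 0.01711130365860594 [0.09, 0.393, 0.654, -0.001, -0.001, 0.001]
```

{"api": "apply_moves", "payload": {"rows": [[0.05,0.2,0,0,0,0],[0.09,0.38,0.15,0,0,0],[0.09,0.393,0.38,0,0,0],[0.09,0.393,0.58,0,0,0],[0.09,0.393,0.654,0,0,0]]}}

```text
clock: 6.4
tcp_pos: [0.4247, 0.3614, 0.0226]
orientation: [0.002, -3.136, 0.009]
contact_force: [-0.1, -1.2, -1.0]
grip_width: 0.017
gripper_force: 49.3
```

{"api": "apply_moves", "payload": {"rows": [[0,0,0.01,0,0,0],[0,0,0.02,0,0,0],[0,0,0.03,0,0,0],[0,0,0.03,0,0,0]]}}

```text
clock: 6.9
tcp_pos: [0.4275, 0.364, 0.02]
orientation: [-0.001, 3.141, 0.002]
contact_force: [0.3, -0.7, -1.4]
grip_width: 0.0172
gripper_force: 49.3
```

{"api": "apply_moves", "payload": {"rows": [[0,0,0.006,0,0,0],[0,0,0.01,0,0,0],[0,0,0.012,0,0,0]]}}

```text
clock: 7.28
tcp_pos: [0.4273, 0.3639, 0.0177]
orientation: [-0.001, 3.142, 0.001]
contact_force: [-4.7, -3.3, 20.5]
grip_width: 0.0174
gripper_force: 52.4
```

{"api": "apply_moves", "payload": {"rows": [[0,0,-0.004,0,0,0],[0,0,-0.004,0,0,0],[0,0,-0.004,0,0,0],[0,0,-0.004,0,0,0]], "claw": 0.7}}

```text
clock: 7.78
tcp_pos: [0.427, 0.3636, 0.0169]
orientation: [0.001, -3.141, 0.0]
contact_force: [-1.1, 0.7, 0.8]
grip_width: 0.0598
gripper_force: 0.0
```

{"api": "apply_moves", "payload": {"rows": [[0,0,-0.15,0,0,0],[0,0,-0.35,0,0,0],[0,0,-0.6,0,0,0],[0,-0.2,-0.8,0,0,0],[0,-0.4,-0.9,0,0,0]]}}

```text
clock: 8.4
tcp_pos: [0.4276, 0.2648, 0.2437]
orientation: [-0.004, 3.139, 0.003]
contact_force: [0.7, -0.5, -0.4]
grip_width: 0.0598
gripper_force: 0.0
```

Run:
```python
from h import *
np.set_printoptions(precision=4,suppress=True)
o=r.get_obs();print(o["tcp_pos"],o["joints"])
p=r.grab_frame("top"); save(p,"top2")
q=r.grab_frame("side"); save(q,"side2")
cv2.imwrite("pics/c2.png",np.hstack([cv2.resize(p["pixels"][130:280,140:420],(560,300)),cv2.resize(q["pixels"][170:470,180:400],(220,300))])[:,:,::-1])
for d in r.outline_of(p,"bay")[:1]:
    c=max(cv2.findContours(d["pixels"].astype(np.uint8),0,2)[0],key=cv2.contourArea)[:,0,:]
    print(d["conf"],cv2.minAreaRect(np.array([atz(p,u,.076)[:2] for u in c.astype(float)],np.float32)))
for pp in (p,q):
  for t,zs in (("bar_center",.045),("bar_end_a",.045),("bay_opening",.076),("cover_rib",.033)):
    for d in r.landmark_of(pp,t)[:2]: print(t,round(d["conf"],2),d["point"], atz(pp,d["point"],zs))
```

```text
[0.4276 0.2648 0.2437] [-0.9114  0.1762  0.265   1.9618 -0.0547  1.0071  0.9525]
0.79 ((0.5147326588630676, -0.007401600480079651), (0.19109530746936798, 0.3545755445957184), 11.949018478393555)
bar_center 0.68 [323.3, 208.3] [0.5193 0.0056 0.045 ]
bar_end_a 0.81 [366.0, 202.5] [ 0.5352 -0.1097  0.045 ]
bay_opening 0.73 [167.5, 147.8] [0.6772 0.421  0.076 ]
bay_opening 0.58 [327.3, 205.4] [ 0.522  -0.0047  0.076 ]
cover_rib 0.91 [459.6, 322.1] [ 0.2155 -0.3569  0.033 ]
bar_center 0.44 [294.6, 245.3] [0.5178 0.001  0.045 ]
bar_end_a 0.57 [295.5, 232.7] [ 0.5311 -0.0464  0.045 ]
bay_opening 0.57 [295.7, 232.0] [ 0.519  -0.0125  0.076 ]
cover_rib 0.72 [438.0, 193.6] [ 0.2136 -0.3423  0.033 ]
cover_rib 0.63 [279.0, 370.9] [0.4304 0.3656 0.033 ]
```

View pics/c2.png

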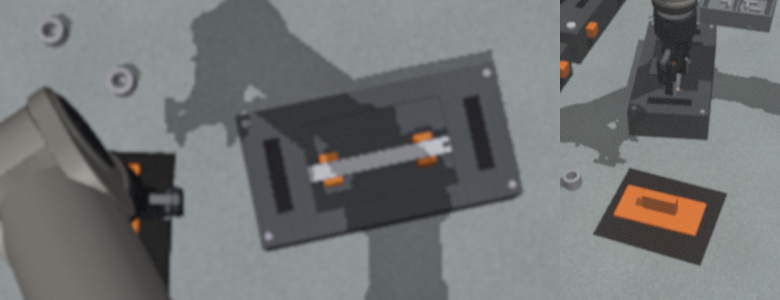

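The cover lies flat on the mat with its rib up and no overhang. The bay is open, and the bar is visible from (310,172) to (450,145) in the crop. Next I go over the bar.

Run:
```python
from h import *
print(rows([.517,.022,.2],down(np.radians(10))))
```

```text
[-0.359, -0.974, 0.163, -0.001, -0.0, 0.89]
```

{"api": "apply_moves", "payload": {"rows": [[-0.07,-0.2,0,0,0,0.11],[-0.14,-0.4,0,0,0,0.22],[-0.21,-0.6,0,0,0,0.33],[-0.28,-0.8,0,0,0,0.44],[-0.35,-0.96,0,0,0,0.55]], "claw": 0.6}}

```text
clock: 9.57
tcp_pos: [0.5152, 0.0229, 0.2413]
orientation: [1.323, 2.849, -0.001]
contact_force: [0.6, -0.3, 0.3]
grip_width: 0.0515
gripper_force: 0.0
```

Run:
```python
from h import *
print(rows([.517,.022,.2],down(np.radians(10))))
```

```text
[-0.007, 0.003, 0.165, -0.0, 0.0, 0.335]
```

{"api": "apply_moves", "payload": {"rows": [[0,0,0.05,0,0,0.11],[0,0,0.1,0,0,0.22],[-0.007,0.003,0.165,0,0,0.335],[-0.007,0.003,0.165,0,0,0.335]]}}

```text
clock: 10.07
tcp_pos: [0.5158, 0.0242, 0.199]
orientation: [-2.008, -2.415, 0.005]
contact_force: [-0.3, 0.2, 0.6]
grip_width: 0.0511
gripper_force: 0.0
```

Run:
```python
from h import *
np.set_printoptions(precision=4,suppress=True)
o=r.get_obs();print(o["tcp_pos"],o["joints"])
p=r.grab_frame("wrist"); save(p,"w3"); print(p["eye"])
for t,zs in (("bar_center",.049),("bar_end_a",.045),("bay_opening",.076)):
    for d in r.landmark_of(p,t)[:2]: print(t,round(d["conf"],2),d["point"], atz(p,d["point"],zs))
for d in r.outline_of(p,"bar_center")[:2]:
    m=d["pixels"]; v,u=np.nonzero(m); X=np.array([atz(p,q,.049)[:2] for q in zip(u,v)])
    c,e=X.mean(0),np.linalg.svd(X-X.mean(0),full_matrices=False)[2][0]; s=(X-c)@e
    print("bar",d["conf"],d["rect"],c,np.degrees(np.arctan2(-e[0],e[1])),s.min(),s.max(), e)
```

```text
[0.5158 0.0242 0.199 ] [-0.6857  0.2879  0.6249  1.9955 -0.2081  0.9239  0.23  ]
[0.5035 0.098  0.3412]
bar_center 0.82 [318.7, 237.6] [0.5167 0.0065 0.049 ]
bar_end_a 0.57 [324.3, 358.0] [ 0.5435 -0.1104  0.045 ]
bar_end_a 0.46 [322.9, 235.6] [0.52   0.0077 0.045 ]
bay_opening 0.98 [321.0, 264.2] [ 0.5211 -0.0059  0.076 ]
bar 0.74 [297.8, 134.7, 32.4, 227.2] [ 0.5177 -0.0045] 12.647821351491311 -0.11062148608472919 0.09203070010281886 [-0.219   0.9757]
```

View pics/w3.png

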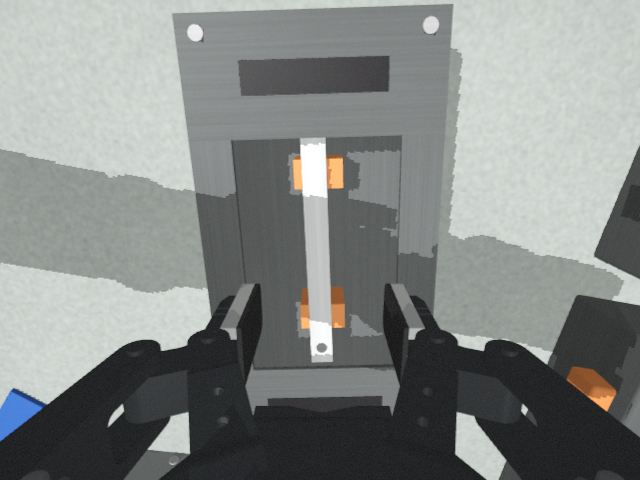

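The wrist view shows the whole −y end of the bar, with its end face near (321,361), just inside the lid edge. The +y end at (313,138) is under the lid. From the −y end the bar centre is about (0.516, 0.005), so the bar sits 12 mm toward +y. The short way out is to slide it +y by about 26 mm and raise the −y end. Before that I test the tilt in free air.

{"api": "apply_moves", "payload": {"rows": [[0,0,0,0,-0.11,0],[0,0,0,0,-0.22,0],[0,0,0,0,-0.33,0],[0,0,0,0,-0.33,0]]}}

```text
clock: 10.82
tcp_pos: [0.5165, 0.0283, 0.1992]
orientation: [1.721, 2.087, -0.46]
contact_force: [0.1, -1.4, 0.3]
grip_width: 0.0514
gripper_force: 0.0
```

Run:
```python
from h import *
np.set_printoptions(precision=3,suppress=True)
o=r.get_obs();print(o["tcp_pos"],o["joints"],R.from_rotvec(o["orientation"]).as_matrix())
print(rows([.520,-.015,.12],down(np.radians(12.7))),rows([.520,-.015,.03],down(np.radians(12.7))))
```

```text
[0.516 0.028 0.199] [-1.099  0.399  0.77   2.032  0.298  0.93  -0.358] [[-0.166  0.982  0.092]
 [ 0.852  0.19  -0.488]
 [-0.497 -0.002 -0.868]]
[0.008, -0.018, 0.361, -0.007, 0.331, -0.019] [0.186, -0.017, 0.673, -0.007, 0.331, -0.019]
```

{"api": "apply_moves", "payload": {"rows": [[0,-0.005,0.1,0,0.11,-0.005],[0.005,-0.01,0.2,-0.003,0.22,-0.01],[0.008,-0.018,0.361,-0.007,0.331,-0.019],[0.008,-0.018,0.361,-0.007,0.331,-0.019]]}}

```text
clock: 11.32
tcp_pos: [0.5196, -0.0259, 0.1211]
orientation: [1.986, 2.434, 0.01]
contact_force: [0.3, 0.2, 0.0]
grip_width: 0.0512
gripper_force: 0.0
```

Run:
```python
from h import *
np.set_printoptions(precision=4,suppress=True)
p=r.grab_frame("wrist"); save(p,"w4"); print(r.get_obs()["tcp_pos"])
m=r.outline_of(p,"bar_center")[:1]
for d in m:
    v,u=np.nonzero(d["pixels"]); X=np.array([atz(p,q,.049)[:2] for q in zip(u,v)])
    c,e=X.mean(0),np.linalg.svd(X-X.mean(0),full_matrices=False)[2][0]; s=(X-c)@e
    print("bar",d["conf"],d["rect"],c,np.degrees(np.arctan2(-e[0],e[1])),s.min(),s.max(),c+s.min()*e)
print(rows([.520,-.015,.03],down(np.radians(12.7))))
```

```text
[ 0.5197 -0.0253  0.1209]
bar 0.87 [302.0, 34.4, 35.6, 336.7] [0.5157 0.0032] 12.671169780801488 -0.11792505454887664 0.09001349384674939 [ 0.5416 -0.1119]
[0.032, 0.006, 0.365, 0.003, -0.002, -0.01]
```

View pics/w4.png

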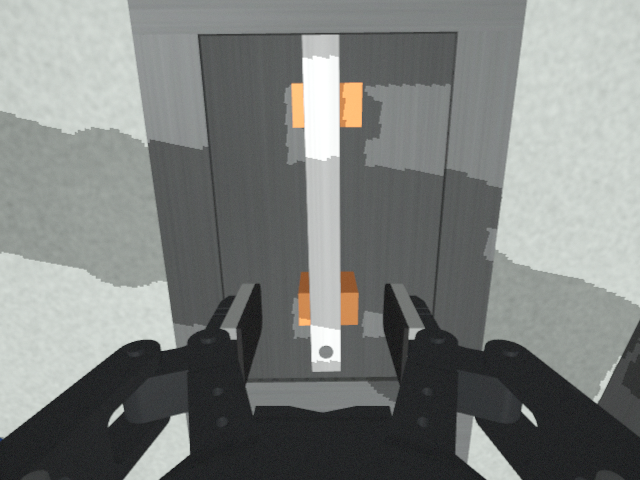

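The −y end shows again at (326,371), and the bar is centred between the fingers. I go down and grip.

{"api": "apply_moves", "payload": {"rows": [[0.02,0.003,0.15,0,0,-0.005],[0.032,0.005,0.3,0,0,-0.01],[0.032,0.005,0.36,0,0,-0.01],[0.032,0.005,0.36,0,0,-0.01]]}}

```text
clock: 11.92
tcp_pos: [0.5196, -0.0106, 0.0309]
orientation: [1.953, 2.461, 0.004]
contact_force: [0.7, -0.5, 0.6]
grip_width: 0.0515
gripper_force: 0.0
```

{"api": "apply_moves", "payload": {"rows": [[0,0,0,0,0,0],[0,0,0,0,0,0],[0,0,0,0,0,0],[0,0,0,0,0,0]], "claw": 0, "newtons": 70}}

```text
clock: 12.42
tcp_pos: [0.5206, -0.0109, 0.0323]
orientation: [1.953, 2.458, 0.008]
contact_force: [-1.6, 0.1, 6.3]
grip_width: 0.0178
gripper_force: 68.4
```

Run:
```python
from h import *
np.set_printoptions(precision=4,suppress=True)
o=r.get_obs(); M=R.from_rotvec(o["orientation"]).as_matrix()
print(o["tcp_pos"],o["grip_width"],o["gripper_force"],o["contact_force"],M)
```

```text
[ 0.5206 -0.0109  0.0323] 0.017774271584259028 68.37189316749573 [-1.6355  0.1005  6.3001] [[-0.2263  0.974   0.0048]
 [ 0.9741  0.2263  0.0028]
 [ 0.0016  0.0053 -1.    ]]
```

{"api": "apply_moves", "payload": {"rows": [[0,0,-0.02,0,0,0],[0,0,-0.044,0,0,0],[0,0,-0.044,0,0,0],[0.05,0,-0.044,0,0,0],[0.08,0,-0.044,0,0,0]]}}

```text
clock: 13.05
tcp_pos: [0.5145, 0.0099, 0.0416]
orientation: [-1.952, -2.461, -0.005]
contact_force: [-0.5, 1.1, -0.8]
grip_width: 0.018
gripper_force: 68.6
```

Run:
```python
from h import *
np.set_printoptions(precision=4,suppress=True)
o=r.get_obs(); print(o["tcp_pos"],o["grip_width"],o["gripper_force"],o["contact_force"],o["moment"])
p=r.grab_frame("wrist"); save(p,"w5")
```

```text
[0.5145 0.0099 0.0416] 0.018002331894544615 68.63272190093994 [-0.4846  1.1321 -0.7644] [-0.0527  0.0204 -0.0271]
```

View pics/w5.png

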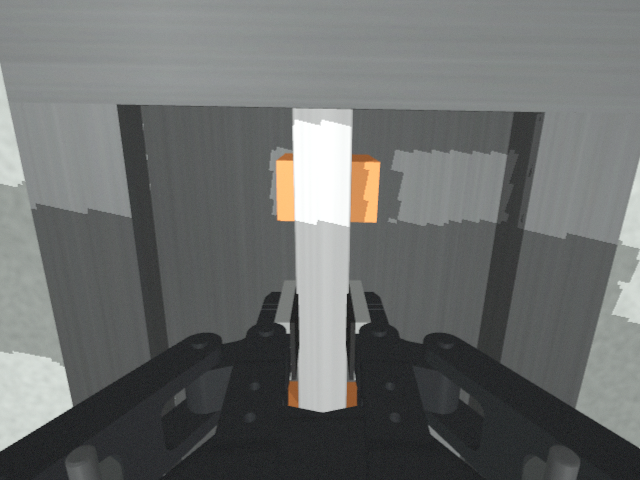

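The bar is held square at (322,250) and lies between the lid edges. The −y end is now hidden behind the gripper, about 8 mm clear of the opening's edge by calculation. I slide it 5 mm more and start the tilt.

{"api": "apply_moves", "payload": {"rows": [[0.02,0,0,0,0,0],[0.011,0,-0.032,0,-0.111,0],[0.011,0,-0.032,0,-0.111,0],[0.003,0,-0.09,0,-0.222,0],[0.003,0,-0.09,0,-0.222,0]]}}

```text
clock: 13.72
tcp_pos: [0.5151, 0.0136, 0.064]
orientation: [1.764, 2.239, -0.307]
contact_force: [1.0, -0.2, -1.1]
grip_width: 0.0182
gripper_force: 68.7
```

```bash
cat >> h.py <<'E'
C=np.array([.521,-.006]); W=np.radians(12.3); BX=np.array([np.cos(W),np.sin(W),0]); BY=np.array([-np.sin(W),np.cos(W),0])
def state():
    o=r.get_obs(); M=R.from_rotvec(o["orientation"]).as_matrix(); g=o["tcp_pos"]-.0127*M[:,2]
    rel=lambda X: np.round(np.r_[(X-np.r_[C,0])@BX,(X-np.r_[C,0])@BY,X[2]]*1000,1)
    print("G",rel(g),"A",rel(g+.1365*M[:,0]),"B",rel(g-.1035*M[:,0]),"th",np.degrees(np.arcsin(-M[2,0])),"F",o["contact_force"],o["moment"],o["grip_width"],o["gripper_force"],o["clock"])
def tgt(bx,by,z,th):
    "bar grip point in bay frame, tilt deg -> rows"
    g=np.r_[C,0]+bx*BX+by*BY+[0,0,z]; Rt=R.from_rotvec(-BX*np.radians(th))*down(np.radians(12.7)); return rows(g+.0127*Rt.as_matrix()[:,2],Rt)
E
python3 - <<'E'
from h import *
np.set_printoptions(precision=4,suppress=True)
state(); print(tgt(-.003,.022,.095,30)); print(tgt(-.003,-.038,.13,30)); print(tgt(-.003,-.038,.25,30))
E
```

```text
G [-1.7 24.7 76. ] A [ -4.4 153.   29.4] B [  0.3 -72.6 111.3] th 19.960449965933513 F [ 0.9966 -0.2489 -1.089 ] [0.4049 0.0927 0.0009] 0.01820707113865482 68.65392565727234 13.725
[-0.045, -0.006, -0.069, 0.008, -0.112, 0.008]
[-0.318, -0.011, -0.118, 0.008, -0.112, 0.008]
[-0.482, -0.01, -0.57, 0.008, -0.112, 0.008]
```

{"api": "apply_moves", "payload": {"rows": [[-0.04,-0.005,-0.07,0,-0.11,0],[-0.04,-0.005,-0.07,0,-0.11,0]]}}

```text
clock: 13.98
tcp_pos: [0.5148, 0.0096, 0.0836]
orientation: [1.669, 2.118, -0.443]
contact_force: [0.5, -0.2, -1.2]
grip_width: 0.0183
gripper_force: 68.7
```

Run:
```python
from h import *
np.set_printoptions(precision=4,suppress=True)
state(); print(tgt(-.003,-.038,.13,30)); print(tgt(-.003,-.038,.25,30))
p=r.grab_frame("side"); cv2.imwrite("pics/s3.png",cv2.resize(p["pixels"][130:330,200:400],(600,600))[:,:,::-1])
```

```text
G [-2.9 22.9 94.6] A [ -5.3 141.2  26.6] B [ -1.  -66.9 146.1] th 29.859938011692 F [ 0.536  -0.1801 -1.237 ] [ 0.6599  0.1454 -0.022 ] 0.018312225392157294 68.66352081298828 13.975
[-0.282, -0.006, -0.002, 0.008, -0.002, 0.007]
[-0.521, -0.005, -0.418, 0.008, -0.002, 0.007]
```

View pics/s3.png

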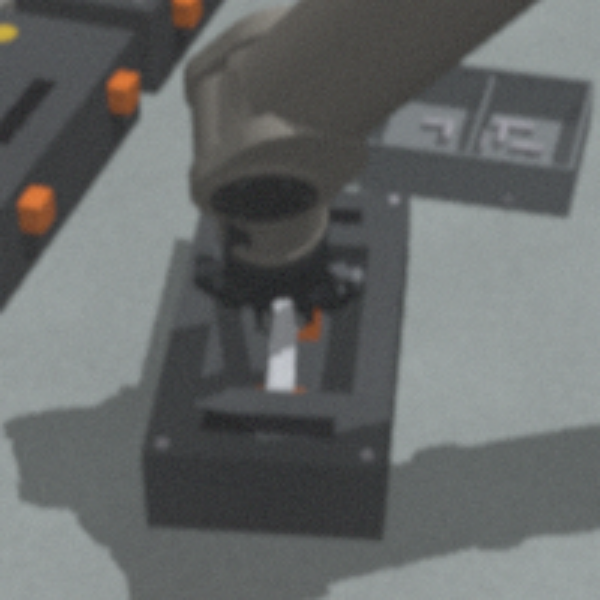

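The bar is tilted as planned. Its upper end is behind the gripper, and the lower end still runs under the near lid edge at (280,388). I pull it along its own axis and then lift straight up.

{"api": "apply_moves", "payload": {"rows": [[-0.09,0,0,0,0,0],[-0.19,0,0,0,0,0],[-0.28,0,0,0,0,0],[-0.28,0,0,0,0,0]]}}

```text
clock: 14.52
tcp_pos: [0.5281, -0.057, 0.1204]
orientation: [1.686, 2.107, -0.442]
contact_force: [-0.0, 0.7, -1.1]
grip_width: 0.0181
gripper_force: 68.7
```

Run:
```python
from h import *
np.set_printoptions(precision=4,suppress=True)
state(); print(tgt(-.003,-.036,.19,30)); print(tgt(-.003,-.03,.24,15));print(tgt(-.003,-.02,.24,0))
```

```text
G [ -4.  -45.1 131.4] A [-4.6 73.5 63.7] B [  -3.6 -134.9  182.7] th 29.736625106658327 F [-0.0233  0.7411 -1.124 ] [0.6618 0.1684 0.0502] 0.018062727338325774 68.65659713745117 14.525
[-0.085, 0.005, -0.221, 0.005, -0.003, -0.002]
[-0.15, 0.007, -0.409, 0.005, 0.164, -0.001]
[-0.103, 0.007, -0.434, 0.004, 0.33, -0.0]
```

{"api": "apply_moves", "payload": {"rows": [[-0.1,0,-0.173,0,0,0],[-0.2,0,-0.346,0,0,0],[-0.2,0,-0.41,0,0.11,0],[-0.16,0,-0.43,0,0.22,0],[-0.12,0,-0.434,0,0.33,0]]}}

```text
clock: 15.15
tcp_pos: [0.5219, -0.025, 0.2294]
orientation: [-1.951, -2.462, -0.014]
contact_force: [-0.2, -0.5, -1.1]
grip_width: 0.0185
gripper_force: 68.9
```

{"api": "apply_moves", "payload": {"rows": [[0,0,0,0,0,0],[0,0,0,0,0,0],[0,0,0,0,0,0],[0,0,0,0,0,0]]}}

```text
clock: 15.65
tcp_pos: [0.5213, -0.0247, 0.2276]
orientation: [1.947, 2.461, -0.0]
contact_force: [-0.0, -0.0, -1.4]
grip_width: 0.0181
gripper_force: 68.9
```

Run:
```python
from h import *
np.set_printoptions(precision=4,suppress=True)
state(); p=r.grab_frame("side"); q=r.grab_frame("top"); print(np.abs(r.get_obs()["qvel"]).max())
cv2.imwrite("pics/f.png",np.hstack([cv2.resize(p["pixels"],(400,300)),cv2.resize(q["pixels"][130:370,140:460],(400,300))])[:,:,::-1])
```

```text
G [ -3.8 -18.3 240.3] A [ -6.1 118.2 240. ] B [  -2.  -121.8  240.6] th 0.15483743610281092 F [-0.0309 -0.0133 -1.3616] [-0.0498 -0.0156 -0.0335] 0.01812862461047666 68.86181831359863 15.65
0.013507533451221373
```

View pics/f.png

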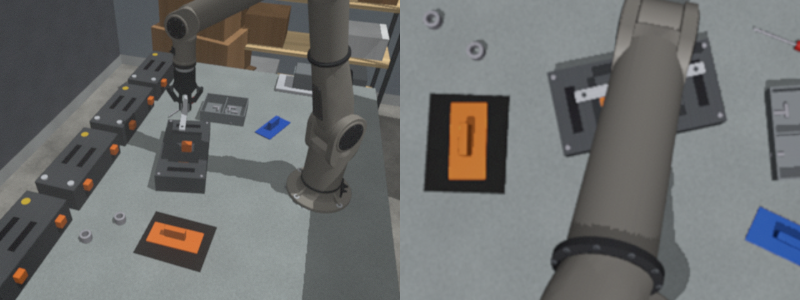

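The bar is level in the gripper, with its ends near (578,98) and (705,68), well above the lid. The cover lies flat on the mat with its rib up, and the bin, bushes and screwdriver are where they were.

```bash
python3 -c "
from bench import r
print(r.hand_in())"
```

```text
the job is handed in; nothing more can be done
None
```

The job is handed in at about 16 s of the 56 s allowed: the cover lies flat on the mat with its rib up, and the busbar is held still and level in the gripper about 16 cm above the bay's lid; the bin, bushes and screwdriver were not touched.

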